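# Pack the repair kit tray: tools and spare battery in, pens left out

## Task

Pack the repair kit: put the two precision screwdrivers, the tweezers and the spare block battery into the plywood tray, each in the grey insert made for it. One screwdriver lies level in each of the two thin-ribbed rests, barrel in the wide notch and blade in the narrow slot; the tweezers lie in the rest with the two thick channelled blocks, and the battery stands upright on the floor of its pocket. The steel pen and the red pen do not belong in the kit: leave them lying where they are.

Things in the scene. Friction and masses are not known exactly. Their poses are not given: they have to be found in the camera images.
- precision_driver_1: Precision screwdriver, plain grey metal barrel, lying, 122 x 9 x 9 mm, 25 g. Origin: middle of its length, on the underside; x towards the blade. Barrel from x = -53 to -1 mm (cap behind it), then the 3 mm thick blade shaft to +61, its axis 4.4 mm up; centre of mass at x = -25. Grip across the barrel's front half (x about -14), clear of the rest's ribs.
- precision_driver_2: Second precision screwdriver, brass-coloured barrel, lying, 110 x 9 x 9 mm, 25 g. Origin: middle of its length, on the underside; x towards the blade. Barrel from x = -47 to +5 mm (cap behind it), then the 3 mm thick blade shaft to +55, its axis 4.4 mm up; centre of mass at x = -20. Grip across the barrel's front half (x about -10).
- tweezers: Steel tweezers, lying, 118 mm long, 14 mm wide, 9 mm high, 16 g, stiff. Origin: middle of the length, on the underside; x along them. Grip across the middle.
- battery_9v: Block battery (9 V size) standing on end, two terminals up: 17 mm along its x, 26 mm along its y, 46 mm tall, 46 g. Origin: centre of the underside; z up. Grip across the 17 mm, in its upper half.
- steel_pen: Slim steel ballpoint pen, lying, 132 mm long, 8 mm thick, with a pocket clip: a look-alike of the screwdrivers that is no part of the kit. Origin: middle, underside; x along it. Stays where it lies.
- pen_1: Slim red plastic ballpoint pen, lying, 145 mm long, 9 mm thick, no part of the kit. Origin: middle, underside; its long axis is y. Stays where it lies.
- driver_rest_1: Screwdriver rest, fixed grey insert in the tray, base 126 x 48 x 4 mm. Origin: centre of underside, 4 mm above the worktop; x from barrel to blade, z up. Rib at x=-37 (6 thick, 34 high): wide notch, floor 12 wide at z=20, 45-degree mouth 32 wide. Rib at x=+38 (6 thick, 38 high): narrow slot, floor 5.5 wide at z=22.5, mouth 21 wide above z=30. 69 mm between the ribs is free for fingers. (mm)
- driver_rest_2: Second, identical screwdriver rest; either driver may lie in either. Home: driver's origin within 12 mm of the rest's middle along x, underside at z=20 mm, blade to +x in the narrow slot (the barrel does not go in there). The four inserts stand side by side in the tray in any order, all parallel, centres 50 mm apart, so open the fingers only a little beside things already placed.
- tweezers_rest: Tweezers rest, fixed grey insert, base 126 x 48 x 4 mm. Origin: centre of underside, 4 mm above the worktop; x along the tool, z up. Two equal thick blocks (18 mm along x, at x=-42 and +42, 34 high) with a wide channel: floor 18 wide at z=20, 45-degree mouth 38 wide; 66 mm free for fingers between. Home: lying in both channels within 15 mm of the middle, pointing either way.
- battery_pocket: Battery pocket, fixed grey insert, base 126 x 48 x 4 mm. Origin: centre of underside, 4 mm above the worktop; z up. In the middle a pocket 26 (x) by 35 (y) mm inside, floor at z=4, walls to z=18, flared mouth 36 x 45 at z=23; a low dish (14 high) at either end, from |x|=37. Battery's x along the pocket's x, either way round; keep fingertips 20 mm or more above its underside.
Things that resemble listed ones, but are neither listed nor needed, are in the scene too. What is shaped like the driver_rest_1 but pink or turquoise is not meant.

How it is judged (in metres and radians):
At the end, for the whole second after the job is handed in: One driver in each driver rest, blade in slot, within 12 mm along, 8 across, 0.14 rad, level to 0.08, underside 16-29 mm up; tweezers likewise (15 mm, 16-26); battery upright (0.12 rad) within 8 mm of its pocket's middle, within 5 mm of its floor; pens within 25 mm of start; all at rest ((((x of precision_driver_1 in the frame of driver_rest_1 between -0.012 and 0.012 m and y of precision_driver_1 in the frame of driver_rest_1 between -0.008 and 0.008 m and z of precision_driver_1 in the frame of driver_rest_1 between 0.016 and 0.029 m and angle between precision_driver_1's own x axis and vertical between 1.49 and 1.65 rad and angle between the x axis of precision_driver_1 and the x axis of driver_rest_1, either way round below 0.14 rad) and (x of precision_driver_2 in the frame of driver_rest_2 between -0.012 and 0.012 m and y of precision_driver_2 in the frame of driver_rest_2 between -0.008 and 0.008 m and z of precision_driver_2 in the frame of driver_rest_2 between 0.016 and 0.029 m and angle between precision_driver_2's own x axis and vertical between 1.49 and 1.65 rad and angle between the x axis of precision_driver_2 and the x axis of driver_rest_2, either way round below 0.14 rad)) or ((x of precision_driver_1 in the frame of driver_rest_2 between -0.012 and 0.012 m and y of precision_driver_1 in the frame of driver_rest_2 between -0.008 and 0.008 m and z of precision_driver_1 in the frame of driver_rest_2 between 0.016 and 0.029 m and angle between precision_driver_1's own x axis and vertical between 1.49 and 1.65 rad and angle between the x axis of precision_driver_1 and the x axis of driver_rest_2, either way round below 0.14 rad) and (x of precision_driver_2 in the frame of driver_rest_1 between -0.012 and 0.012 m and y of precision_driver_2 in the frame of driver_rest_1 between -0.008 and 0.008 m and z of precision_driver_2 in the frame of driver_rest_1 between 0.016 and 0.029 m and angle between precision_driver_2's own x axis and vertical between 1.49 and 1.65 rad and angle between the x axis of precision_driver_2 and the x axis of driver_rest_1, either way round below 0.14 rad))) and x of tweezers in the frame of tweezers_rest between -0.015 and 0.015 m and y of tweezers in the frame of tweezers_rest between -0.008 and 0.008 m and z of tweezers in the frame of tweezers_rest between 0.016 and 0.026 m and angle between tweezers's own x axis and vertical between 1.49 and 1.65 rad and angle between the x axis of tweezers and the x axis of tweezers_rest, either way round below 0.14 rad and x of battery_9v in the frame of battery_pocket between -0.008 and 0.008 m and y of battery_9v in the frame of battery_pocket between -0.008 and 0.008 m and z of battery_9v in the frame of battery_pocket between 0.001 and 0.009 m and angle between battery_9v's own z axis and vertical below 0.12 rad and distance of each of steel_pen, pen_1 from where it was at the start of the episode below 0.025 m and linear speed of each of precision_driver_1, precision_driver_2, tweezers, battery_9v below 0.02 m/s); the robot touches nothing.
It fails at once if the steel pen is moved by more than 25 mm (distance of steel_pen from where it was at the start of the episode above 0.025 m).
It fails at once if the red pen is moved by more than 25 mm (distance of pen_1 from where it was at the start of the episode above 0.025 m).
It also fails if it takes over 90 s, if anything falls off the work surface, if the arm or the gripper's body presses on something with over 40 N, if the wrist force passes 120 N, or if a joint passes its speed limit or range.

## Robot

A 7-joint arm with a two-finger parallel gripper is mounted at the origin on a cart in front of the work surface, level with it; the furniture and walls round the work are solid. World frame = base frame: x ahead of the robot, y to its left, z up, the work surface at z = 0. Lengths are in m, angles in degrees, forces in N, time in s.
With the tool pointing down it reaches from about 0.425 to 0.875 m from the base axis. Payload 4.7 kg.
Tool frame: the origin (TCP) lies at the centre of the arm's flange, where the gripper is bolted on; the fingertips stand 182 mm ahead of it and the grasp point (between the pads) lies 164 mm ahead of it; z points along the fingers, y is the line along which they close (so a half turn about z gives the same grasp; the last joint's range is limited). The gripper opens to 87 mm and grips with 3 to 60 N. Pads are 19 mm wide; open, the fingers measure 117 mm over their backs; the gripper's body (75 mm by 190 mm) begins 51 mm behind the grasp point.
Start: joints at [-71.843, 18.392, -4.016, 83.108, 1.295, 78.541, -3.26], TCP at [0.194, 0.62, 0.405] pointing down, gripper open.
Joint ranges: [-163.93, 163.93], [-17.29, 119.83], [-79.2, 71.16], [3.27, 140.29], [-89.18, 269.18], [5.43, 117.66], [-154.24, 154.24]. Speed limits (degrees/s): [147.25, 147.25, 180, 180, 180, 180, 180].

## Interface

Orientations are given as [roll, pitch, yaw] about the fixed x, y, z axes, in that order (R = Rz(yaw) Ry(pitch) Rx(roll)).
In Python, from cell import env gives the robot as it stands. The module is installed in compiled form; this text tells all that it offers.
- The arm moves only by the tool step_arm, never from a script. Its argument "steps" is one flat list of numbers, 5 for each row, row after row: the opening, from 0 (shut) to 1 (fully open), then the shift along the tool's x, y, z in mm, then the turn about the tool's z in degrees. In form: [grip, dx, dy, dz, roll, grip, dx, dy, dz, roll, ...]. A call has 1 to 12 rows; each row shifts and turns the commanded pose from where the row before left it, along the tool's axes as they then stand; what a row does not reach is not made up. A row lasts 1/8 s, in which the tool goes at most 62.5 mm and 10.7 degrees, less where a joint would pass 70% of its speed; a pose out of reach is approached as far as the arm can. A call with a gripper value outside its range is refused whole. The fingers move at their own pace and stop on an object; "grip_force" is the grip in N (left out, the last holds). Time passes only in rows, so rows that do not move let the fingers close. It gives the time, the measured TCP pose, the force, the opening and the grip force at its end, in the units of the state.
- env.get_obs(): the state, without advancing time (a new reading comes with each control period).
- env.read_camera(name): name is "scene" or "top" or "wrist"; returns a dict with "image" (420x560x3 uint8, red, green, blue), "camera_matrix" (3x3 intrinsics, pixels), "R" (3x3) and "t" (3): a world point X has camera coordinates R X + t. Camera axes: x right, y down, z forward; pixel columns grow to the right and rows downward; lengths in m; the calibration is good to about 2 mm. A picture is of the moment at which its call begins. There is no depth.
- env.sign_off(): hands the job in; it is judged then, once.
The state is a dict: "time_s": time; "qpos": joint angles; "joint_velocities": joint speeds; "effort": joint torques, N m; "tool_pos": TCP position; "tool_rot": TCP orientation; "force": force on the tool from outside, world axes, zero at the start; "wrist_torque": the same for the moment, N m; "grip_width": finger opening in m; "grasp_force": force on a finger pad.
Only numpy, scipy, OpenCV 4.12 (cv2) and the standard library are available. Lean on these libraries where they do the work, as an engineer would, in place of code of your own. Each camera call takes 0.05 s, during which the arm holds its last target. There are 200 camera calls.

## Working session

There is one attempt and no reset: what is moved stays moved. The work goes in short steps, Python scripts to look and compute and a tool call to move; the robot and the scene stay as the last step left them, time stands still between calls to the robot, and variables do not carry over. Pictures are saved under pics/ and viewed, at most 14 in all, crops included, and the job is handed in when it is done.

Besides the shell and the picture viewer there is one more tool, called after "Request:" as name(argument=value, ...), one argument or row to a line, values as JSON. step_arm: Moves the arm, as the interface text tells. Its arguments: {"type":"object","properties":{"steps":{"type":"array","items":{"type":"number"}},"grip_force":{"type":"number"}},"required":["steps"]}

```bash
mkdir -p pics; cat > h.py <<'E'
import numpy as np, cv2
from cell import env
def snap(n,f):
    c=env.read_camera(n); cv2.imwrite('pics/'+f+'.png',c['image'][:,:,::-1]); np.savez('pics/'+f+'.npz',**c); return c
def load(f): return dict(np.load('pics/'+f+'.npz'))
def ray(c,p,z):
    "pixels Nx2 -> world points at height z"
    p=np.atleast_2d(np.array(p,float)); d=np.c_[p,np.ones(len(p))]@np.linalg.inv(c['camera_matrix']).T@c['R']
    o=-c['R'].T@c['t']; s=(np.asarray(z)-o[2])/d[:,2]; return o+d*s[:,None]
def proj(c,X):
    q=(np.atleast_2d(X)@c['R'].T+c['t'])@c['camera_matrix'].T; return q[:,:2]/q[:,2:]
E
python3 - <<'E'
from h import *
for n in('top','scene'):
    c=snap(n,n+'0'); print(n,-c['R'].T@c['t'],c['camera_matrix'][0,0])
    cv2.imwrite(f'pics/{n}0b.png',cv2.resize(c['image'][:,:,::-1],(800,600),interpolation=cv2.INTER_CUBIC))
print(env.get_obs())
E
```

```text
top [ 0.22677259 -0.26020803  1.06640683] 503.7089819870249
scene [-0.18757632 -0.67091626  0.82126245] 472.1754977378912
{'time_s': 0.1, 'qpos': array([-71.84246326,  18.43645372,  -4.01458391,  83.16660364,
         1.29462217,  78.5439961 ,  -3.25991263]), 'joint_velocities': array([-0.09129246, -0.14916369,  0.00751649, -0.1117403 , -0.00685372,
       -0.06401082,  0.01521466]), 'effort': array([-5.95133570e-04, -4.92572343e+01, -4.06010868e-01, -3.13398921e+01,
       -6.42357557e-02,  3.94345669e-02,  7.01065301e-05]), 'tool_pos': array([0.19381642, 0.62024109, 0.40376336]), 'tool_rot': array([-1.79898156e+02,  5.47826766e-03,  1.62651147e+02]), 'force': array([-0.06121387,  1.30525846,  0.16979094]), 'wrist_torque': array([-0.00913106,  0.01962321, -0.01530985]), 'grasp_force': 0.0, 'grip_width': 0.08706678432181089}
```

View pics/top0b.png

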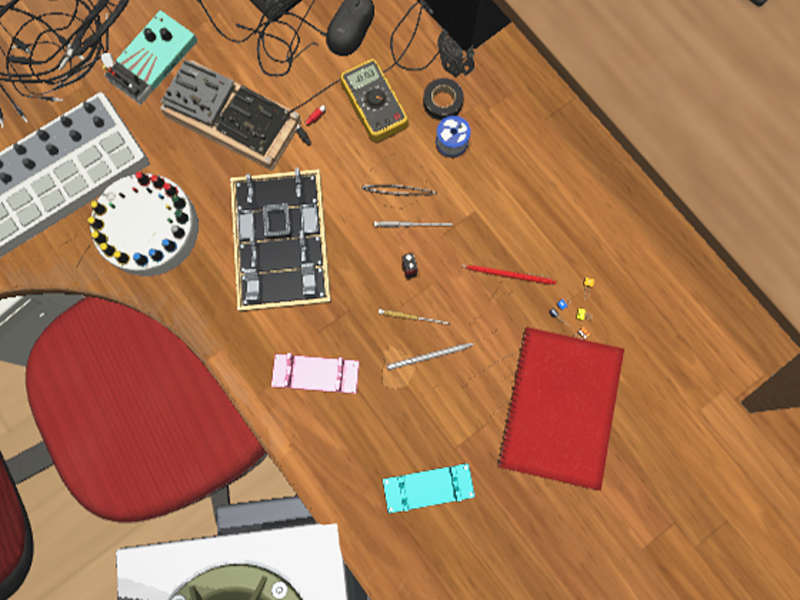

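View pics/scene0b.png

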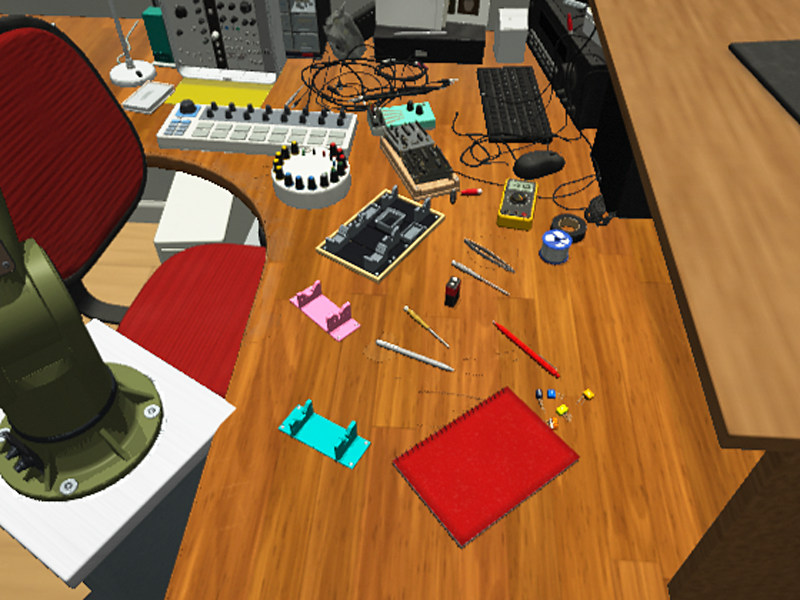

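The top view shows the tray at about (280,240) in the 800-wide picture. The tweezers are at (400,190), the grey driver at (413,224), the battery at (409,264), the brass driver at (413,317), the steel pen at (430,357) and the red pen at (510,274).

```bash
python3 - <<'E'
from h import *
c=load('top0'); k=.7
for n,p,z in [('tray corners',[(231,178),(320,170),(329,300),(239,310)],.02),('tweez',[(362,187),(436,192)],.005),('d1',[(374,224),(453,225)],.004),('bat',[(408,257)],.046),('d2',[(379,312),(449,324)],.004),('steel',[(388,368),(473,345)],.004),('red',[(464,266),(555,282)],.004)]:
    print(n,ray(c,np.array(p)*k,z).round(3).tolist())
im=c['image'][:,:,::-1]
cv2.imwrite('pics/tray0.png',cv2.resize(im[110:225,150:330],(800,511),interpolation=cv2.INTER_CUBIC))
E
```

```text
tray corners [[0.674, -0.052, 0.02], [0.67, -0.19, 0.02], [0.464, -0.182, 0.02], [0.465, -0.048, 0.02]]
tweez [[0.64, -0.251, 0.005], [0.617, -0.364, 0.005]]
d1 [[0.578, -0.262, 0.004], [0.561, -0.383, 0.004]]
bat [[0.508, -0.306, 0.046]]
d2 [[0.439, -0.254, 0.004], [0.408, -0.356, 0.004]]
steel [[0.354, -0.257, 0.004], [0.372, -0.387, 0.004]]
red [[0.494, -0.391, 0.004], [0.452, -0.524, 0.004]]
```

View pics/tray0.png

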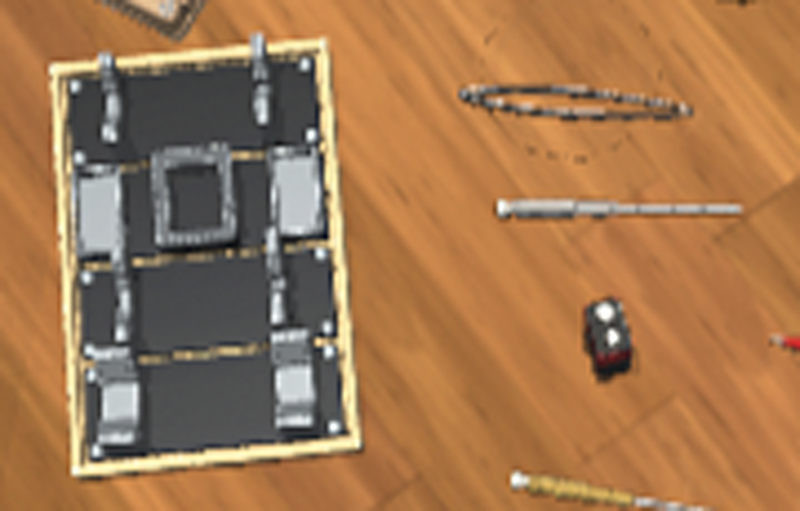

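The tray inserts, from far to near in world x, are driver rest, battery pocket, driver rest and tweezers rest. Next I'll bring the wrist camera over.

```bash
cat >> h.py <<'E'
def plan(wps,grip,vmax=60,rmax=10,cur=None):
    "wps: list of (x,y,z_tcp,yaw[,n]) world m/deg; prints rows of [grip dx dy dz roll] in mm/deg tool axes (tool down)"
    o=env.get_obs(); 
    p=np.array([*o['tool_pos'],o['tool_rot'][2]]) if cur is None else np.array(cur,float)
    rows=[]
    for w in wps:
        t=np.array(w[:4],float); dy=(t[3]-p[3]+180)%360-180; d=t[:3]-p[:3]
        n=max(int(np.ceil(np.linalg.norm(d)*1000/vmax)),int(np.ceil(abs(dy)/rmax)),1, w[4] if len(w)>4 else 1)
        y=p[3]
        for i in range(n):
            a=np.radians(y); s=d/n*1000
            r=[grip,s[0]*np.cos(a)+s[1]*np.sin(a), s[0]*np.sin(a)-s[1]*np.cos(a), -s[2], -dy/n]
            rows.append([round(v,1) if j else v for j,v in enumerate(r)]); y+=dy/n
        p=np.array([*t[:3],y])
    for i in range(0,len(rows),12): print(sum(rows[i:i+12],[]))
def tcp():
    o=env.get_obs(); return [np.round(o[k],4).tolist() for k in('time_s','tool_pos','tool_rot','grip_width','force')]
E
python3 - <<'E'
from h import *
plan([(.194,.62,.48,162.65),(.48,.40,.48,130),(.60,.1,.46,100),(.57,-.12,.42,90)],1)
E
```

```text
[1, np.float64(-0.1), np.float64(-0.1), np.float64(-38.1), np.float64(0.0), 1, np.float64(-0.1), np.float64(-0.1), np.float64(-38.1), np.float64(0.0), 1, np.float64(-48.4), np.float64(-17.8), np.float64(-0.0), np.float64(4.7), 1, np.float64(-49.7), np.float64(-13.8), np.float64(-0.0), np.float64(4.7), 1, np.float64(-50.6), np.float64(-9.7), np.float64(-0.0), np.float64(4.7), 1, np.float64(-51.2), np.float64(-5.6), np.float64(-0.0), np.float64(4.7), 1, np.float64(-51.5), np.float64(-1.4), np.float64(-0.0), np.float64(4.7), 1, np.float64(-51.5), np.float64(2.8), np.float64(-0.0), np.float64(4.7), 1, np.float64(-51.1), np.float64(7.0), np.float64(-0.0), np.float64(4.7), 1, np.float64(-51.2), np.float64(-16.8), np.float64(3.3), np.float64(5.0), 1, np.float64(-52.4), np.float64(-12.3), np.float64(3.3), np.float64(5.0), 1, np.float64(-53.3), np.float64(-7.7), np.float64(3.3), np.float64(5.0)]
[1, np.float64(-53.8), np.float64(-3.0), np.float64(3.3), np.float64(5.0), 1, np.float64(-53.8), np.float64(1.7), np.float64(3.3), np.float64(5.0), 1, np.float64(-53.5), np.float64(6.4), np.float64(3.3), np.float64(5.0), 1, np.float64(-52.9), np.float64(-16.9), np.float64(10.0), np.float64(2.5), 1, np.float64(-53.6), np.float64(-14.6), np.float64(10.0), np.float64(2.5), 1, np.float64(-54.1), np.float64(-12.3), np.float64(10.0), np.float64(2.5), 1, np.float64(-54.6), np.float64(-9.9), np.float64(10.0), np.float64(2.5)]
```

Request:
step_arm(
  steps=[1,0,0,-38,0,1,0,0,-38,0,1,-48,-18,0,5,1,-50,-14,0,5,1,-51,-10,0,5,1,-51,-6,0,5,1,-51,-1,0,5,1,-51,3,0,4,1,-51,7,0,4,1,-51,-17,3,5,1,-52,-12,3,5,1,-53,-8,3,5],
)

```text
time_s: 1.6
tool_pos: [0.5345, 0.2449, 0.4712]
tool_rot: [-180.0, 0.0, 114.5]
force: [0.0, 0.3, -0.5]
grip_width: 0.0871
grasp_force: 0.0
```

Request:
step_arm(
  steps=[1,-54,-3,3,5,1,-54,2,3,5,1,-53,6,3,5,1,-53,-17,10,2.5,1,-54,-15,10,2.5,1,-54,-12,10,2.5,1,-55,-10,10,2.5,1,0,0,0,0],
)

```text
time_s: 2.6
tool_pos: [0.5596, -0.1304, 0.422]
tool_rot: [-179.9, 0.1, 89.1]
force: [0.4, 1.1, 0.3]
grip_width: 0.0869
grasp_force: 0.0
```

```bash
sed -i 's/\[round(v,1) if j else v/[round(float(v),1) if j else v/' h.py; python3 - <<'E'
from h import *
c=snap('wrist','w1'); print(tcp(),-c['R'].T@c['t'],c['R'])
cv2.imwrite('pics/w1b.png',cv2.resize(c['image'][:,:,::-1],(800,600),interpolation=cv2.INTER_CUBIC))
E
```

```text
[2.65, [0.5607, -0.1269, 0.4223], [-179.9413, 0.0028, 89.3582], 0.0869, [0.0974, 1.065, -0.0608]] [ 0.55980448 -0.05222572  0.40178538] [[ 0.99986043 -0.01636353 -0.00337087]
 [-0.01471284 -0.95799669  0.28640159]
 [-0.00791582 -0.28631202 -0.95810373]]
```

View pics/w1b.png

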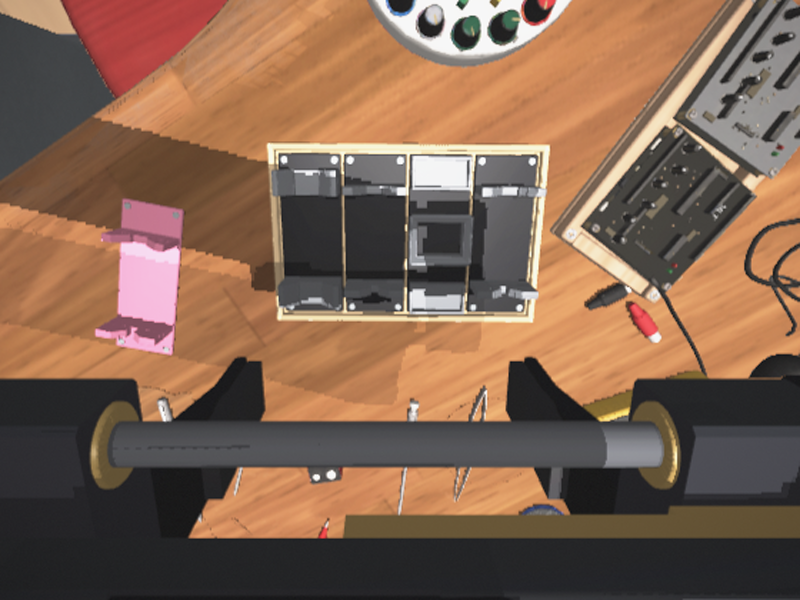

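The wrist picture shows the whole tray between (268,145) and (548,320), in order tweezers rest, driver rest, battery pocket, driver rest (left to right is +x). I'll crop the tray, then move over the items.

Request:
step_arm(
  steps=[1,-54,-5,0,0,1,-54,-5,0,0,1,-54,-5,0,0,1,-54,-5,0,0,1,-36,-5,0,0,1,0,0,0,0,1,0,0,0,0],
)

```text
time_s: 3.52
tool_pos: [0.5365, -0.3742, 0.4223]
tool_rot: [180.0, -0.1, 89.8]
force: [-0.1, -0.4, -0.1]
grip_width: 0.0873
grasp_force: 0.0
```

```bash
python3 - <<'E'
from h import *
c=snap('wrist','w2'); print(tcp(),-c['R'].T@c['t'])
a=cv2.resize(load('w1')['image'][95:232,180:395,::-1],(800,510),interpolation=cv2.INTER_CUBIC)
cv2.imwrite('pics/w1c.png',a)
cv2.imwrite('pics/w2b.png',cv2.resize(c['image'][:,:,::-1],(800,600),interpolation=cv2.INTER_CUBIC))
E
```

```text
[3.575, [0.5367, -0.3738, 0.4224], [179.98, -0.1059, 89.8691], 0.0869, [-0.0725, 0.2901, -0.3474]] [ 0.53571737 -0.29592616  0.40234405]
```

View pics/w1c.png

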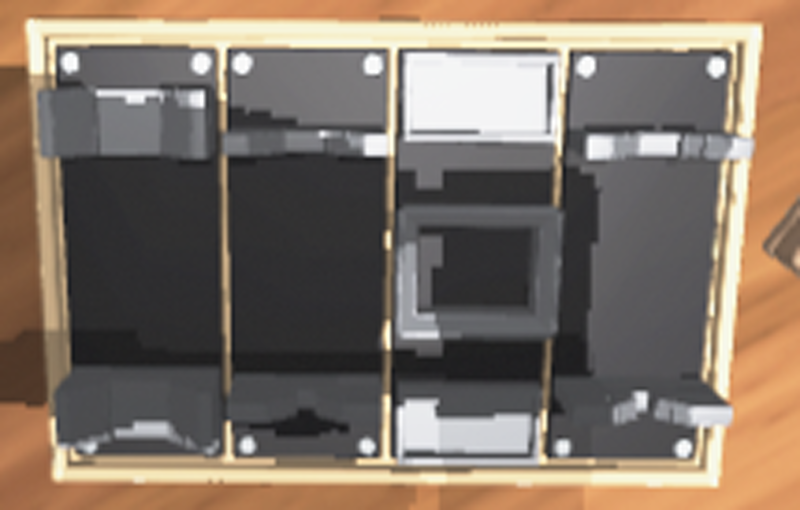

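View pics/w2b.png

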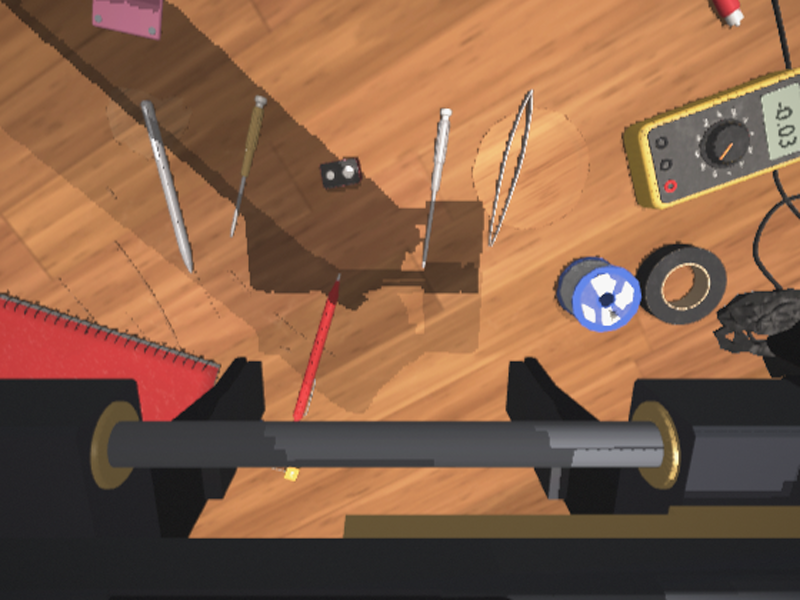

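Tray crop: the flat wide notches are on the upper ribs (world +y) and the narrow slots on the lower ribs (−y), so the blades must point to −y. The screw heads give the frame. Items in the wrist view: grey driver (446,110)→(425,270), brass driver (260,99)→(233,235), tweezers (531,92)→(491,244), battery top (341,173) with its terminals nearly along world x.

```bash
python3 - <<'E'
from h import *
c=load('w1'); g=c['image'].min(2).astype(float)
S=np.array([(69,62),(201,62),(242,64),(372,64),(586,66),(716,66),(247,446),(367,446),(562,446),(683,446)])/3.72+[180,95]
P=[]
for u,v in S:
    u0,v0=int(round(u))-4,int(round(v))-4; w=g[v0:v0+9,u0:u0+9]; w=np.clip(w-130,0,None)
    yy,xx=np.mgrid[:9,:9]; P.append((u0+(xx*w).sum()/w.sum(),v0+(yy*w).sum()/w.sum()))
X=ray(c,P,.0085)[:,:2]; print(np.c_[P,X].round(4).tolist())
tl,tr,bl,br=X[[2,4]],X[[3,5]],X[[6,8]],X[[7,9]]
for i,n in enumerate(('restA near','restB far')):
    ctr=(tl[i]+tr[i]+bl[i]+br[i])/4; d=(bl[i]+br[i]-tl[i]-tr[i])/2; w=(tr[i]+br[i]-tl[i]-bl[i])/2
    print(n,ctr.round(4),'len',np.linalg.norm(d).round(4),'dir',np.degrees(np.arctan2(d[1],d[0])).round(2),'w',np.linalg.norm(w).round(4),np.degrees(np.arctan2(w[1],w[0])).round(2))
print('tw rest top ctr',(X[0]+X[1])/2)
c=load('w2')
for n,p,z in [('d1',[(446,110),(425,270)],.0044),('d2',[(260,99),(233,235)],.0044),('tw',[(531,92),(491,244)],.005),('bat',[(333,175),(350,170)],.047),('steel',[(148,102),(190,270)],.004),('red',[(338,277),(297,418)],.0045)]:
    q=ray(c,(np.array(p)+.5)*.7-.5,z)[:,:2]; d=q[1]-q[0]
    print(n,q.round(4).tolist(),'mid',q.mean(0).round(4),'len',np.linalg.norm(d).round(4),'dir',np.degrees(np.arctan2(d[1],d[0])).round(1))
E
```

```text
[[198.3702, 111.2633, 0.4816, -0.0536], [233.6109, 111.4936, 0.5198, -0.0545], [244.6065, 111.6155, 0.5317, -0.0548], [279.8009, 111.9064, 0.5697, -0.0557], [337.0951, 112.3264, 0.6317, -0.0572], [372.2039, 112.5721, 0.6697, -0.0581], [245.8458, 215.0308, 0.5288, -0.1718], [279.7566, 215.3609, 0.5688, -0.1728], [330.7906, 214.8791, 0.6289, -0.1732], [364.1755, 215.338, 0.6682, -0.1743]]
restA near [ 0.5498 -0.1138] len 0.1171 dir -90.93 w 0.039 -1.43
restB far [ 0.6496 -0.1157] len 0.1161 dir -91.09 w 0.0386 -1.51
tw rest top ctr [ 0.50069077 -0.05404892]
d1 [[0.5808, -0.2619], [0.5675, -0.3839]] mid [ 0.5742 -0.3229] len 0.1227 dir -96.2
d2 [[0.4426, -0.2538], [0.4135, -0.3548]] mid [ 0.428  -0.3043] len 0.1051 dir -106.1
tw [[0.6431, -0.2498], [0.62, -0.3626]] mid [ 0.6315 -0.3062] len 0.1152 dir -101.6
bat [[0.4993, -0.3073], [0.5111, -0.304]] mid [ 0.5052 -0.3056] len 0.0123 dir 15.6
steel [[0.3589, -0.2556], [0.3757, -0.3834]] mid [ 0.3673 -0.3195] len 0.1289 dir -82.5
red [[0.4964, -0.3895], [0.456, -0.5183]] mid [ 0.4762 -0.4539] len 0.1351 dir -107.4
```

The frames check out: rests A and B are 100 mm apart and point to −91.3°, and the lengths match apart from a shadowed brass tip. I'll grasp the grey driver first.

```bash
python3 - <<'E'
from h import *
plan([(.5757,-.3090,.25,83.8)],.5)
print(env.get_obs()['qpos'].round(0))
E
```

```text
[0.5, 16.2, 9.7, 43.1, 1.5, 0.5, 16.5, 9.3, 43.1, 1.5, 0.5, 16.7, 8.8, 43.1, 1.5, 0.5, 16.9, 8.4, 43.1, 1.5]
[  1.  22.  42.  82. -15.  81.  43.]
```

Request:
step_arm(
  steps=[0.5,16.2,9.7,43,1.5,0.5,16.5,9.3,43,1.5,0.5,16.7,8.8,43,1.5,0.5,16.9,8.4,43,1.5,0.5,0,0,0,0,0.5,0,0,0,0],
)

```text
time_s: 4.32
tool_pos: [0.5749, -0.3116, 0.2526]
tool_rot: [179.9, 0.1, 83.7]
force: [-0.7, -0.7, 0.6]
grip_width: 0.0447
grasp_force: 0.0
```

```bash
python3 - <<'E'
from h import *
c=snap('wrist','w3'); print(tcp())
cv2.imwrite('pics/w3b.png',cv2.resize(c['image'][:,:,::-1],(800,600),interpolation=cv2.INTER_CUBIC))
plan([(.5757,-.3090,.186,83.8)],.5,vmax=30)
R,t=c['R'],c['t']
# predicted pixel (800 scale) of grasp-point projection on driver & of d1 ends
o=env.get_obs(); print(proj(c,[[*o['tool_pos'][:2],.0044],[.5808,-.2619,.0044],[.5675,-.3839,.0044]])/.7)
E
```

```text
[4.375, [0.5747, -0.3125, 0.2533], [179.8072, 0.09, 83.6622], 0.0444, [-0.9032, -0.2908, 0.1942]]
[0.5, 1.2, 0.2, 22.4, -0.0, 0.5, 1.2, 0.2, 22.4, -0.0, 0.5, 1.2, 0.2, 22.4, -0.0]
[[386.47706553 326.12884091]
 [387.77838493 220.03977271]
 [387.55319599 455.4826351 ]]
```

View pics/w3b.png

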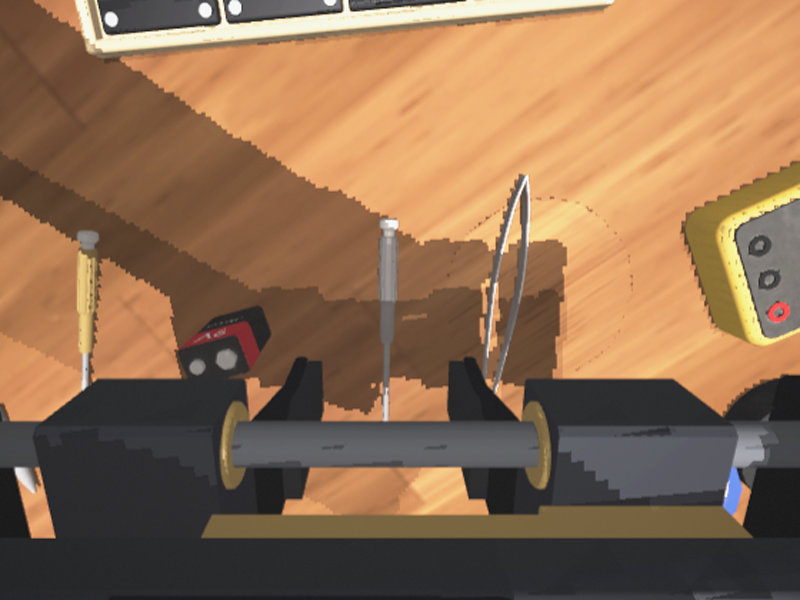

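The grey driver's cap shows at (389,222), on the predicted column and midway between the fingers, so camera and gripper agree. Descend and grip.

Request:
step_arm(
  steps=[0.5,1.2,0.2,22.4,0,0.5,1.2,0.2,22.4,0,0.5,1.2,0.2,22.4,0,0.5,0,0,0,0],
)

```text
time_s: 4.88
tool_pos: [0.5752, -0.3083, 0.1827]
tool_rot: [-180.0, -0.0, 83.6]
force: [-1.7, 1.0, 6.5]
grip_width: 0.0433
grasp_force: 3.4
```

Request:
step_arm(
  steps=[0.5,0,0,0.5,0,0,0,0,0,0,0,0,0,0,0,0,0,0,0,0,0,0,0,0,0,0,0,0,0,0],
  grip_force=20,
)

```text
time_s: 5.62
tool_pos: [0.5754, -0.3083, 0.1827]
tool_rot: [180.0, 0.0, 83.6]
force: [0.7, -0.4, 2.6]
grip_width: 0.0083
grasp_force: 20.6
```

```bash
python3 - <<'E'
from h import *
plan([(.5754,-.3083,.27,83.7),(.6499,-.1012,.27,88.7)],0,vmax=45)
E
```

```text
[0, 0.0, 0.0, -43.6, -0.0, 0, 0.0, 0.0, -43.6, -0.0, 0, 42.8, 10.3, -0.0, -1.0, 0, 42.6, 11.0, -0.0, -1.0, 0, 42.4, 11.8, -0.0, -1.0, 0, 42.2, 12.5, -0.0, -1.0, 0, 42.0, 13.2, -0.0, -1.0]
```

Request:
step_arm(
  steps=[0,0,0,-43.6,0,0,0,0,-43.6,0,0,42.8,10.3,0,-1,0,42.6,11,0,-1,0,42.4,11.8,0,-1,0,42.2,12.5,0,-1,0,42,13.2,0,-1,0,0,0,0,0,0,0,0,0,0],
)

```text
time_s: 6.75
tool_pos: [0.6495, -0.1013, 0.2692]
tool_rot: [-179.9, 0.0, 88.7]
force: [-0.4, -0.1, -0.3]
grip_width: 0.0085
grasp_force: 20.0
```

```bash
python3 - <<'E'
from h import *
c=snap('wrist','w4'); print(tcp())
cv2.imwrite('pics/w4b.png',cv2.resize(c['image'][:,:,::-1],(800,600),interpolation=cv2.INTER_CUBIC))
plan([(.6499,-.1012,.2085,88.7)],0,vmax=22)
# expected cap pixel if held centred, underside at tool z-.1827
o=env.get_obs(); x,y,z=o['tool_pos']; a=np.radians(o['tool_rot'][2])
print(proj(c,[[x+.0465*np.cos(a),y+.0465*np.sin(a),z-.1827+.0044]])/.7)
E
```

```text
[6.8, [0.6494, -0.1023, 0.2695], [-179.9185, 0.053, 88.5611], 0.0082, [-0.2598, -0.7549, 0.7519]]
[0, 0.4, 0.2, 20.3, -0.0, 0, 0.4, 0.2, 20.3, -0.0, 0, 0.4, 0.2, 20.3, -0.0]
[[389.55383609 262.05146311]]
```

View pics/w4b.png

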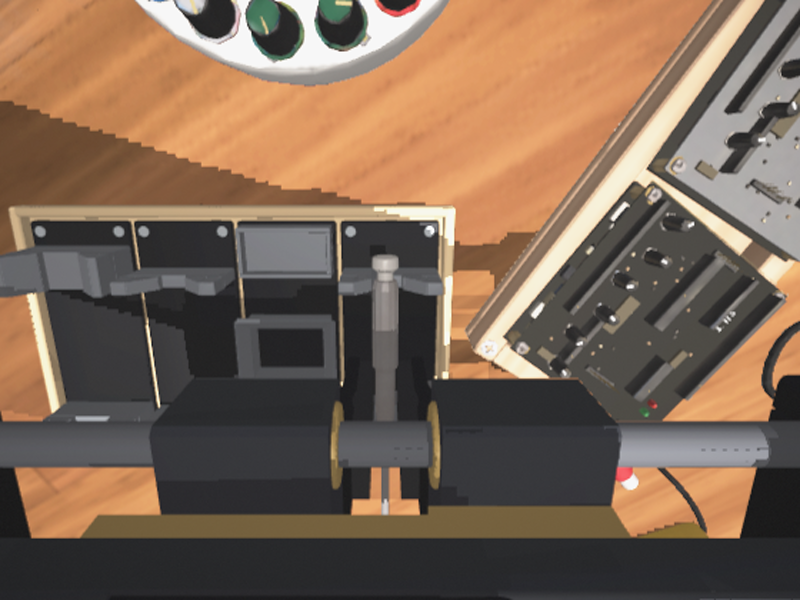

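The driver is held level and straight, with its cap at (385,262) against a predicted column of 389.5. Next I'll compare it with the rest's screws at (376,231) and (429,231) in the same view.

```bash
python3 - <<'E'
from h import *
c=load('w4'); f=lambda p:(np.array(p)+.5)*.7-.5
s=ray(c,f([(376,231),(429,231)]),.0085); print('screws',s.round(4).tolist(), s.mean(0).round(4),'rest centre',(s.mean(0)[:2]+.0585*np.array([-.0227,-.9997])).round(4))
print('cap',ray(c,f([(385.5,257)]),.0912).round(4), 'blade', ray(c,f([(385.5,505)]),.0912).round(4))
E
```

```text
screws [[0.6443, -0.0575, 0.0085], [0.6699, -0.0581, 0.0085]] [ 0.6571 -0.0578  0.0085] rest centre [ 0.6558 -0.1162]
cap [[ 0.6492 -0.0541  0.0912]] blade [[ 0.647  -0.1485  0.0912]]
```

The left screw coordinate was misread, but the right screw matches the earlier value. The driver sits about 1.3 mm to −x of the rest axis, so I'll shift it while lowering.

Request:
step_arm(
  steps=[0,0.4,1.2,20,0,0,0.4,0,20,0,0,0.2,0,10,0,0,0,0,8,0,0,0,0,2.5,0,0,0,0,0,0,0,0,0,0,0],
)

```text
time_s: 7.68
tool_pos: [0.6515, -0.1001, 0.2104]
tool_rot: [179.9, -0.0, 88.7]
force: [0.0, 0.6, -0.2]
grip_width: 0.0082
grasp_force: 20.0
```

Request:
step_arm(
  steps=[0,0,0,1.5,0,0,0,0,1.5,0,0,0,0,0,0],
)

```text
time_s: 8.05
tool_pos: [0.6513, -0.1, 0.2068]
tool_rot: [180.0, -0.0, 88.7]
force: [0.2, 0.1, 0.4]
grip_width: 0.0084
grasp_force: 20.0
```

Request:
step_arm(
  steps=[0.19,0,0,0,0,0.19,0,0,0,0,0.19,0,0,0,0,0.19,0,0,-15,0,0.19,0,0,-40,0,0.19,-5,0,-50,0,0.19,-15,-10,-50,0,0.19,-15,-20,-50,0,0.19,0,0,0,0,0.19,0,0,0,0],
)

```text
time_s: 9.3
tool_pos: [0.6203, -0.1341, 0.4123]
tool_rot: [179.9, -0.1, 88.7]
force: [-0.8, 1.1, -0.7]
grip_width: 0.0168
grasp_force: 0.0
```

```bash
python3 - <<'E'
from h import *
c=snap('wrist','w5'); print(tcp())
f=proj(c,[[.65,-.115,.03]])[0].astype(int); print(f)
x0,y0=max(f[0]-75,0),max(f[1]-80,0)
cv2.imwrite('pics/w5b.png',cv2.resize(c['image'][y0:y0+120,x0:x0+150,::-1],(750,600),interpolation=cv2.INTER_CUBIC)); print(x0,y0)
E
```

```text
[9.35, [0.6204, -0.1335, 0.4111], [-179.9395, -0.0516, 88.701], 0.0164, [0.019, 0.6541, -0.0022]]
[298 168]
223 88
```

View pics/w5b.png

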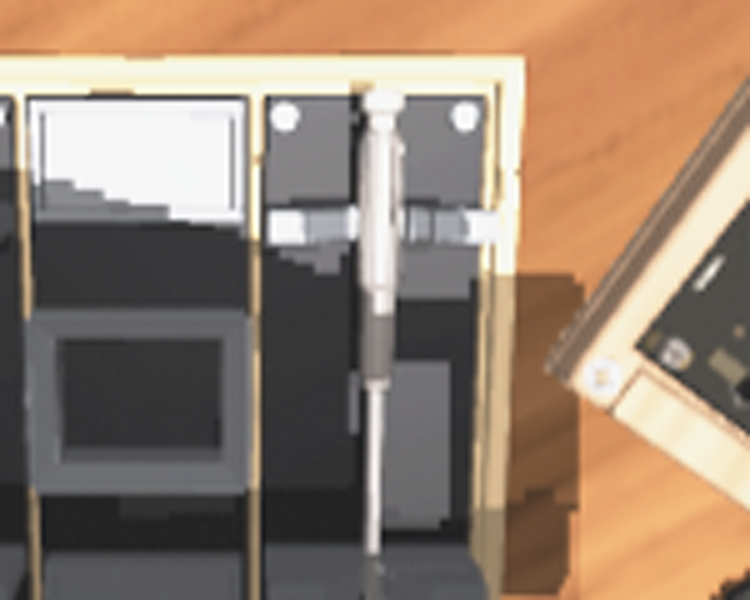

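The grey driver sits in both notches, lined up with the rest. Next is the brass driver.

```bash
python3 - <<'E'
from h import *
c=load('w5'); p=np.array([(383,88),(383,220),(373,540)])/5-.4+[223,88]
print(ray(c,p,.0284).round(4).tolist())
plan([(.56,-.20,.35,82),(.4299,-.297,.25,73.8),(.4299,-.297,.184,73.8,4)],.45,vmax=50)
E
```

```text
[[0.6508, -0.0521, 0.0284], [0.6508, -0.0778, 0.0284], [0.6487, -0.1446, 0.0284]]
[0.45, -22.6, -19.6, 20.4, 2.2, 0.45, -23.4, -18.7, 20.4, 2.2, 0.45, -24.1, -17.8, 20.4, 2.2, 0.45, -28.5, -28.8, 25.0, 2.0, 0.45, -29.6, -27.8, 25.0, 2.0, 0.45, -30.5, -26.7, 25.0, 2.0, 0.45, -31.5, -25.6, 25.0, 2.0, 0.45, 0.0, 0.0, 16.5, -0.0, 0.45, 0.0, 0.0, 16.5, -0.0, 0.45, 0.0, 0.0, 16.5, -0.0, 0.45, 0.0, 0.0, 16.5, -0.0]
```

Request:
step_arm(
  steps=[0.45,-22.6,-19.6,20.4,2.2,0.45,-23.4,-18.7,20.4,2.2,0.45,-24.1,-17.8,20.4,2.2,0.45,-28.5,-28.8,25,2,0.45,-29.6,-27.8,25,2,0.45,-30.5,-26.7,25,2,0.45,-31.5,-25.6,25,2,0.45,0,0,0,0,0.45,0,0,0,0],
)

```text
time_s: 10.48
tool_pos: [0.4309, -0.2973, 0.2499]
tool_rot: [-179.9, -0.0, 74.1]
force: [1.3, -0.4, -0.4]
grip_width: 0.0392
grasp_force: 0.0
```

```bash
python3 - <<'E'
from h import *
c=snap('wrist','w6'); print(tcp())
cv2.imwrite('pics/w6b.png',cv2.resize(c['image'][:,:,::-1],(800,600),interpolation=cv2.INTER_CUBIC))
plan([(.4299,-.297,.185,73.8)],.45,vmax=20)
print(proj(c,[[.4426,-.2538,.0044],[.4126,-.3595,.0044]])/.7)
E
```

```text
[10.525, [0.4315, -0.2972, 0.2504], [-179.9965, -0.0077, 74.1805], 0.0394, [0.4451, -0.1131, -0.2423]]
[0.45, -0.1, -0.4, 16.4, 0.1, 0.45, -0.1, -0.4, 16.4, 0.1, 0.45, -0.1, -0.4, 16.4, 0.1, 0.45, -0.1, -0.4, 16.4, 0.1]
[[386.87550446 232.17307478]
 [386.77673822 445.45542728]]
```

View pics/w6b.png

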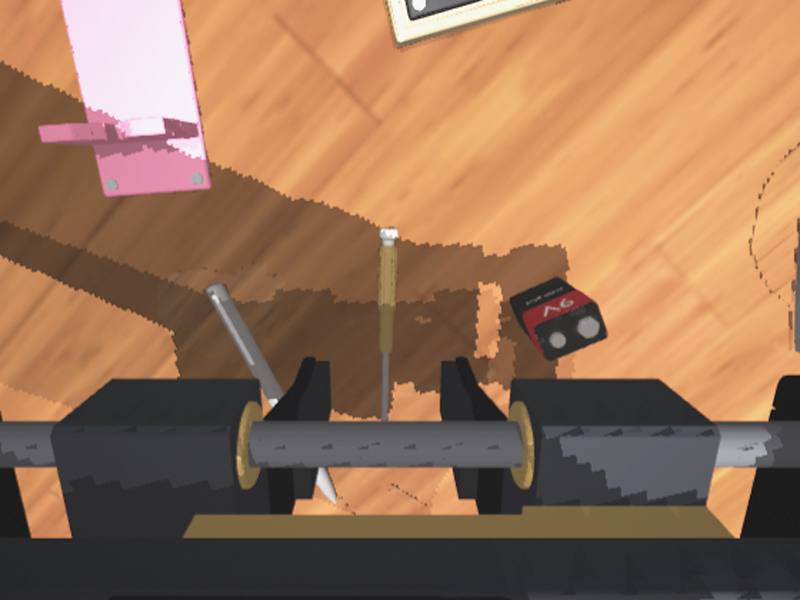

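The brass driver's cap is at (388,231), where predicted and centred, and the steel pen is clear of the fingers. Descend and grip.

Request:
step_arm(
  steps=[0.45,0,-0.4,22,0.2,0.45,0,-0.4,22,0.2,0.45,0,-0.4,12,0,0.45,0,0,8.5,0,0.45,0,0,0,0,0,0,0,0,0,0,0,0,0,0,0,0,0,0,0,0,0,0,0,0,0,0,0,0,0],
)

```text
time_s: 11.78
tool_pos: [0.4292, -0.2979, 0.1863]
tool_rot: [180.0, -0.0, 73.7]
force: [0.9, 0.6, 1.9]
grip_width: 0.0076
grasp_force: 20.0
```

```bash
python3 - <<'E'
from h import *
print(tcp())
x,y=env.get_obs()['tool_pos'][:2]
s=np.dot(np.array([x,y])-[.4271,-.3066],[.281,.960]); print('behind origin',s)
plan([(x,y,.27,73.9),(.5498+.0227*s+.001,-.1138+s,.27,88.7)],0,vmax=45)
E
```

```text
[11.775, [0.4292, -0.2979, 0.1863], [179.9742, -0.0075, 73.6547], 0.0076, [0.8727, 0.6355, 1.9354]]
behind origin 0.008952206223390881
[0, 0.0, 0.0, -41.9, -0.1, 0, 0.0, 0.0, -41.9, -0.1, 0, 36.5, 10.6, -0.0, -2.5, 0, 36.1, 12.1, -0.0, -2.5, 0, 35.5, 13.7, -0.0, -2.5, 0, 34.9, 15.2, -0.0, -2.5, 0, 34.2, 16.7, -0.0, -2.5, 0, 33.4, 18.1, -0.0, -2.5]
```

The fingertips are at z = 4 mm, level with the barrel axis, which makes a weak grip. I'll regrasp 3 mm lower.

Request:
step_arm(
  steps=[0.25,0,0,0,0,0.25,0,0,0,0,0.25,0,0,3.2,0,0.25,0,0,0,0,0,0,0,0,0,0,0,0,0,0,0,0,0,0,0,0,0,0,0,0],
)

```text
time_s: 12.78
tool_pos: [0.429, -0.2978, 0.1828]
tool_rot: [-180.0, -0.0, 73.7]
force: [0.4, -0.5, 0.2]
grip_width: 0.0075
grasp_force: 20.0
```

Request:
step_arm(
  steps=[0,0,0,-43.6,0,0,0,0,-43.6,0,0,36.5,10.6,0,-2.5,0,36.1,12.1,0,-2.5,0,35.5,13.7,0,-2.5,0,34.9,15.2,0,-2.5,0,34.2,16.7,0,-2.5,0,33.4,18.1,0,-2.5,0,0,0,0,0,0,0,0,0,0],
)

```text
time_s: 14.02
tool_pos: [0.5516, -0.1051, 0.2698]
tool_rot: [-180.0, 0.1, 88.7]
force: [-0.3, -0.1, -0.9]
grip_width: 0.0078
grasp_force: 20.0
```

```bash
python3 - <<'E'
from h import *
c=snap('wrist','w7'); print(tcp())
cv2.imwrite('pics/w7b.png',cv2.resize(c['image'][:,:,::-1],(800,600),interpolation=cv2.INTER_CUBIC))
plan([(.5510,-.1048,.2067,88.7)],0,vmax=22)
E
```

```text
[14.075, [0.5512, -0.1058, 0.2699], [-179.9668, 0.0439, 88.595], 0.0076, [-0.1072, 0.3424, -0.7738]]
[0, 0.3, -0.1, 21.1, -0.0, 0, 0.3, -0.1, 21.1, -0.0, 0, 0.3, -0.1, 21.1, -0.0]
```

View pics/w7b.png

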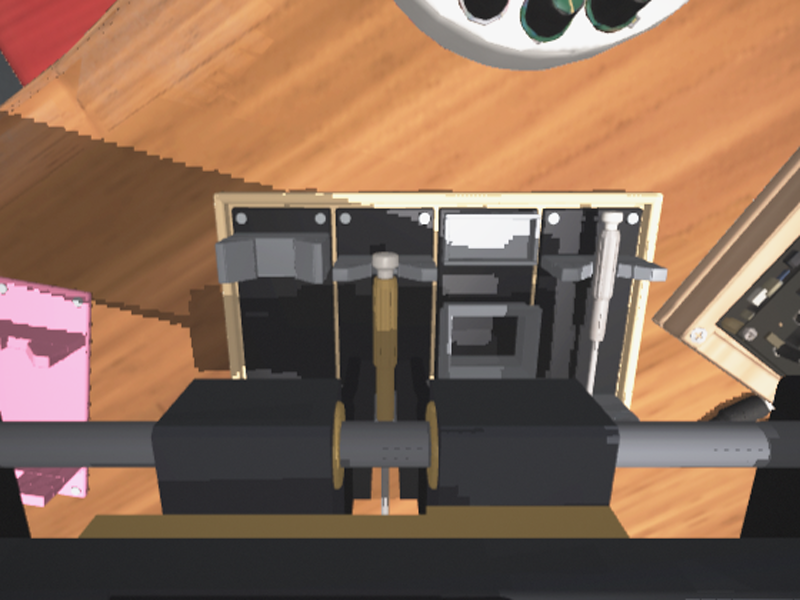

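The brass driver is held straight with its cap at (385,258), and the rest's screws at (345,218) and (425,218) are symmetric about it. Lower and release.

Request:
step_arm(
  steps=[0,0.4,0,20,0,0,0.4,0,20,0,0,0,0,12,0,0,0,0,8,0,0,0,0,2.5,0,0,0,0,0.5,0,0,0,0,0,0],
)

```text
time_s: 14.95
tool_pos: [0.5517, -0.1044, 0.2075]
tool_rot: [179.9, -0.0, 88.7]
force: [0.3, 0.7, 0.2]
grip_width: 0.0078
grasp_force: 20.0
```

Request:
step_arm(
  steps=[0.19,0,0,0.7,0,0.19,0,0,0,0,0.19,0,0,0,0,0.19,0,0,-15,0,0.19,0,0,-40,0,0.19,-5,0,-50,0,0.19,-15,0,-50,0,0.19,-15,10,-50,0,0.19,0,0,0,0,0.19,0,0,0,0],
)

```text
time_s: 16.2
tool_pos: [0.5603, -0.1394, 0.4116]
tool_rot: [180.0, -0.0, 88.6]
force: [0.4, 0.1, -0.3]
grip_width: 0.0165
grasp_force: 0.0
```

```bash
python3 - <<'E'
from h import *
c=snap('wrist','w8'); print(tcp())
plan([(.6315,-.3062,.26,78.4),(.6315,-.3062,.183,78.4,4)],.5,vmax=55)
im=c['image']; 
f=proj(c,[[.60,-.115,.03]])[0].astype(int); x0,y0=max(f[0]-100,0),max(f[1]-80,0)
cv2.imwrite('pics/w8b.png',cv2.resize(im[y0:y0+150,x0:x0+200,::-1],(800,600),interpolation=cv2.INTER_CUBIC)); print(x0,y0)
E
```

```text
[16.25, [0.5601, -0.1391, 0.4106], [-179.9142, -0.04, 88.6695], 0.0165, [0.2624, 1.4844, -0.5736]]
[0.5, -33.1, 15.0, 30.1, 2.1, 0.5, -32.5, 16.2, 30.1, 2.1, 0.5, -31.9, 17.4, 30.1, 2.1, 0.5, -31.3, 18.5, 30.1, 2.1, 0.5, -30.6, 19.6, 30.1, 2.1, 0.5, 0.0, 0.0, 19.3, -0.0, 0.5, 0.0, 0.0, 19.3, -0.0, 0.5, 0.0, 0.0, 19.3, -0.0, 0.5, 0.0, 0.0, 19.3, -0.0]
208 82
```

View pics/w8b.png

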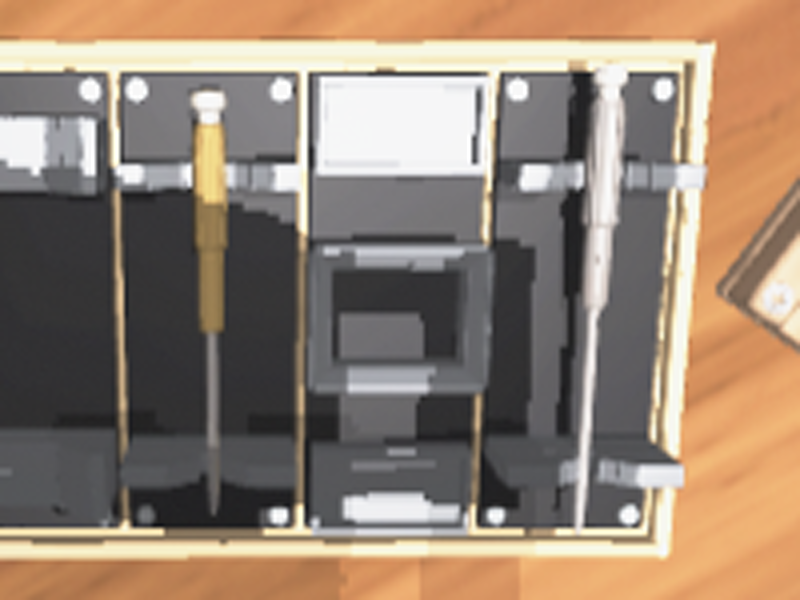

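Both drivers lie in their rests: brass cap (208,92) to tip (213,515), grey cap (610,65) to tip (580,530), and both blades are in the slots. Next are the tweezers.

Request:
step_arm(
  steps=[0.5,-33.1,15,30,2.1,0.5,-32.5,16.2,30,2.1,0.5,-31.9,17.4,30,2,0.5,-31.3,18.5,30,2,0.5,-30.6,19.6,30,2,0.5,0,0,0,0,0.5,0,0,0,0],
)

```text
time_s: 17.12
tool_pos: [0.6315, -0.3058, 0.2605]
tool_rot: [-179.9, -0.1, 78.5]
force: [-0.0, 0.0, 0.5]
grip_width: 0.0436
grasp_force: 0.0
```

```bash
python3 - <<'E'
from h import *
c=snap('wrist','w9'); print(tcp())
plan([(.6315,-.3062,.183,78.4)],.5,vmax=20)
p=proj(c,[[.6431,-.2498,.005],[.6315,-.3062,.005]]); print(p)
im=c['image'].astype(int); sat=im.max(2)-im.min(2)
u,v=p[0].astype(int)
for r in range(v-12,v+50,6):
    s=np.where(sat[r,u-50:u+50]<30)[0]+u-50; print(r,s.tolist())
E
```

```text
[17.175, [0.632, -0.3054, 0.2616], [-179.9963, -0.0666, 78.5372], 0.0437, [0.0261, 0.6906, 2.1941]]
[0.5, -0.2, -0.1, 19.6, 0.0, 0.5, -0.2, -0.1, 19.6, 0.0, 0.5, -0.2, -0.1, 19.6, 0.0, 0.5, -0.2, -0.1, 19.6, 0.0]
[[272.33922485 142.49849574]
 [271.99945379 224.79864053]]
130 []
136 []
142 [271, 272]
148 [269, 270, 273, 274]
154 [267, 268, 269, 274, 275]
160 [266, 267, 275, 276]
166 [266, 276, 277]
172 [265, 266, 277, 278]
178 [264, 265, 278, 279]
184 [264, 279]
190 [263, 264, 279, 280]
```

The mask puts the tweezers centred on column 271.5, as predicted. Descend and grip.

Request:
step_arm(
  steps=[0.5,0,0,25,0,0.5,0,0,25,0,0.5,0,0,14,0,0.5,0,0,10,0,0.5,0,0,3.8,0,0.5,0,0,0,0,0,0,0,0,0,0,0,0,0,0,0,0,0,0,0,0,0,0,0,0,0,0,0,0,0],
  grip_force=15,
)

```text
time_s: 18.55
tool_pos: [0.6318, -0.3067, 0.1836]
tool_rot: [180.0, -0.0, 78.5]
force: [0.4, -0.2, 0.4]
grip_width: 0.0102
grasp_force: 15.0
```

```bash
python3 - <<'E'
from h import *
print(tcp())
x,y=env.get_obs()['tool_pos'][:2]
u=np.array([.201,.980]); s=np.dot(np.array([x,y])-[.6315,-.3062],u); print('behind mid',s)
T=np.array([.4998+.001,-.1127])+s*np.array([.0227,.9997]); print(T)
plan([(x,y,.29,78.5),(*T,.29,88.7)],0,vmax=45)
E
```

```text
[18.55, [0.6318, -0.3067, 0.1836], [179.9901, -0.0034, 78.4535], 0.0102, [0.3994, -0.2271, 0.3519]]
behind mid -0.0004822142388173549
[ 0.50078905 -0.11318207]
[0, 0.0, 0.0, -35.5, -0.0, 0, 0.0, 0.0, -35.5, -0.0, 0, 0.0, 0.0, -35.5, -0.0, 0, 27.3, -27.8, -0.0, -1.7, 0, 28.1, -27.0, -0.0, -1.7, 0, 28.9, -26.2, -0.0, -1.7, 0, 29.6, -25.3, -0.0, -1.7, 0, 30.4, -24.4, -0.0, -1.7, 0, 31.1, -23.5, -0.0, -1.7]
```

Request:
step_arm(
  steps=[0,0,0,-35.5,0,0,0,0,-35.5,0,0,0,0,-35.5,0,0,27.3,-27.8,0,-1.7,0,28.1,-27,0,-1.7,0,28.9,-26.2,0,-1.7,0,29.6,-25.3,0,-1.7,0,30.4,-24.4,0,-1.7,0,31.1,-23.5,0,-1.7,0,0,0,0,0,0,0,0,0,0],
)

```text
time_s: 19.92
tool_pos: [0.5012, -0.1134, 0.2905]
tool_rot: [179.9, 0.0, 88.6]
force: [-0.4, -1.1, 1.8]
grip_width: 0.0108
grasp_force: 15.0
```

```bash
python3 - <<'E'
from h import *
c=snap('wrist','w10'); print(tcp())
cv2.imwrite('pics/w10b.png',cv2.resize(c['image'][:,:,::-1],(800,600),interpolation=cv2.INTER_CUBIC))
plan([(.5008,-.1132,.2078,88.7)],0,vmax=22)
o=env.get_obs(); x,y,z=o['tool_pos']; a=np.radians(o['tool_rot'][2])
p=proj(c,[[x+.058*np.cos(a),y+.058*np.sin(a),z-.1836+.005]])[0]; print(p)
im=c['image'].astype(int); sat=im.max(2)-im.min(2); u,v=p.astype(int)
for r in range(v-10,v+50,6): print(r,im[r,u-16:u+16].mean(1).astype(int).tolist())
E
```

```text
[19.975, [0.5013, -0.1139, 0.2904], [179.9332, 0.0358, 88.5722], 0.011, [-0.3861, -0.3387, -0.0659]]
[0, 0.2, -0.1, 20.7, -0.0, 0, 0.2, -0.1, 20.7, -0.0, 0, 0.2, -0.1, 20.7, -0.0, 0, 0.2, -0.1, 20.7, -0.0]
[272.06455418 157.04505712]
147 [85, 85, 85, 85, 84, 84, 84, 84, 84, 84, 84, 84, 85, 85, 86, 85, 86, 86, 85, 85, 85, 84, 84, 85, 85, 85, 85, 85, 85, 85, 85, 85]
153 [124, 136, 136, 136, 137, 136, 136, 136, 136, 136, 137, 132, 103, 103, 105, 119, 136, 137, 137, 137, 137, 137, 137, 137, 130, 95, 113, 104, 104, 103, 104, 103]
159 [123, 134, 134, 135, 128, 90, 91, 91, 90, 90, 119, 216, 242, 219, 240, 242, 123, 134, 135, 135, 135, 135, 135, 135, 129, 93, 113, 104, 104, 105, 104, 103]
165 [126, 132, 132, 131, 127, 90, 89, 98, 128, 142, 234, 232, 98, 99, 141, 193, 234, 220, 114, 132, 132, 132, 133, 132, 126, 93, 117, 104, 104, 104, 104, 104]
171 [120, 131, 124, 89, 94, 116, 128, 113, 128, 136, 113, 89, 90, 97, 130, 128, 119, 132, 133, 104, 126, 129, 131, 131, 125, 91, 109, 105, 103, 104, 104, 104]
177 [51, 51, 49, 35, 39, 56, 88, 135, 125, 60, 51, 51, 51, 52, 51, 51, 52, 60, 98, 130, 122, 62, 52, 51, 51, 52, 52, 52, 51, 52, 52, 52]
183 [51, 52, 51, 52, 58, 95, 134, 127, 57, 52, 52, 52, 49, 37, 35, 40, 52, 52, 57, 90, 131, 121, 61, 51, 53, 52, 52, 52, 52, 52, 51, 51]
189 [48, 36, 38, 55, 84, 131, 121, 56, 51, 49, 50, 51, 49, 35, 36, 40, 52, 52, 51, 57, 92, 132, 121, 55, 51, 52, 52, 51, 51, 51, 51, 52]
195 [48, 35, 39, 77, 138, 131, 73, 50, 51, 50, 50, 50, 48, 35, 36, 39, 50, 50, 50, 50, 68, 120, 131, 98, 51, 49, 51, 51, 50, 51, 51, 51]
201 [50, 49, 62, 109, 133, 110, 50, 49, 49, 50, 50, 49, 47, 35, 36, 35, 36, 36, 36, 34, 37, 72, 136, 131, 60, 34, 36, 37, 36, 36, 35, 35]
```

The tweezers are held straight, with the axis on column 269–270 and the same small bias already allowed for. Lower into the channels.

Request:
step_arm(
  steps=[0,0.5,0,25,0,0,0,0,25,0,0,0,0,14,0,0,0,0,10,0,0,0,0,6,0,0,0,0,2.5,0,0,0,0,0,0,0,0,0,0,0],
)

```text
time_s: 20.98
tool_pos: [0.5011, -0.1124, 0.208]
tool_rot: [179.9, -0.0, 88.7]
force: [-0.2, -0.7, 0.1]
grip_width: 0.0106
grasp_force: 15.0
```

Request:
step_arm(
  steps=[0.22,0,0,0.3,0,0.22,0,0,0,0,0.22,0,0,0,0,0.22,0,0,-15,0,0.22,0,0,-40,0,0.22,-5,0,-50,0,0.22,-15,0,-50,0,0.22,-15,0,-50,0,0.22,0,0,0,0,0.22,0,0,0,0],
)

```text
time_s: 22.22
tool_pos: [0.4998, -0.1474, 0.4125]
tool_rot: [180.0, -0.0, 88.6]
force: [-0.6, -0.1, -0.5]
grip_width: 0.0194
grasp_force: 0.0
```

```bash
python3 - <<'E'
from h import *
c=snap('wrist','w11'); print(tcp())
f=proj(c,[[.50,-.115,.03]])[0]; print(f)
# tweezers: ends predicted
print(proj(c,[[.5012,-.054,.03],[.4998,-.1127,.03],[.4985,-.171,.03]]))
im=c['image'].astype(int); u,v=f.astype(int)
for r in range(v-60,v+30,8): print(r,im[r,u-18:u+18].mean(1).astype(int).tolist())
x,y,z=env.get_obs()['tool_pos']
plan([(.5052,-.3056,.30,15.6)],.5,vmax=55)
E
```

```text
[22.275, [0.4997, -0.147, 0.4116], [-179.9303, -0.0358, 88.6692], 0.0189, [-0.7248, 0.035, 0.2392]]
[270.16407119 156.0579785 ]
[[269.94834915  93.70762452]
 [269.91858536 153.82147093]
 [269.97546535 208.26100166]]
96 [247, 246, 119, 129, 129, 129, 129, 130, 130, 131, 132, 132, 132, 132, 132, 124, 154, 245, 165, 239, 134, 133, 133, 133, 133, 133, 134, 134, 135, 135, 135, 135, 135, 191, 247, 247]
104 [176, 176, 174, 175, 174, 174, 173, 180, 215, 239, 246, 246, 246, 246, 245, 246, 240, 246, 246, 246, 226, 245, 246, 246, 246, 246, 235, 178, 164, 164, 157, 116, 165, 165, 165, 166]
112 [175, 174, 174, 174, 173, 174, 173, 180, 218, 241, 246, 246, 244, 172, 246, 244, 246, 246, 246, 246, 232, 160, 246, 246, 246, 246, 237, 214, 165, 166, 157, 117, 167, 167, 167, 168]
120 [146, 147, 150, 165, 145, 145, 146, 154, 184, 157, 200, 193, 217, 245, 164, 201, 201, 201, 201, 199, 181, 101, 158, 236, 198, 194, 177, 186, 143, 142, 141, 151, 181, 143, 143, 143]
128 [98, 97, 97, 97, 97, 103, 123, 123, 123, 124, 117, 99, 186, 157, 123, 125, 125, 125, 125, 125, 125, 119, 118, 201, 135, 126, 127, 126, 127, 1
[... 641 characters left out ...]
 53]
168 [51, 50, 52, 51, 51, 52, 52, 52, 52, 51, 52, 50, 82, 156, 52, 52, 51, 51, 52, 51, 51, 53, 86, 146, 52, 51, 51, 52, 51, 52, 52, 51, 52, 52, 52, 51]
176 [50, 50, 50, 50, 50, 49, 50, 51, 50, 50, 49, 50, 57, 85, 93, 50, 50, 50, 50, 50, 48, 66, 123, 58, 50, 50, 50, 50, 51, 50, 51, 50, 51, 50, 50, 49]
184 [88, 83, 82, 83, 83, 83, 82, 85, 89, 99, 116, 117, 117, 121, 139, 108, 117, 117, 117, 116, 116, 111, 122, 117, 117, 116, 106, 94, 88, 85, 84, 85, 85, 85, 85, 87]
[0.5, -19.8, 1.1, 14.0, 9.1, 0.5, -19.4, 4.3, 14.0, 9.1, 0.5, -18.4, 7.3, 14.0, 9.1, 0.5, -17.1, 10.1, 14.0, 9.1, 0.5, -15.2, 12.7, 14.0, 9.1, 0.5, -13.0, 15.0, 14.0, 9.1, 0.5, -10.5, 16.8, 14.0, 9.1, 0.5, -7.7, 18.3, 14.0, 9.1]
```

The tweezers show a symmetric outline on column 270, on the rest axis. Next is the battery.

Request:
step_arm(
  steps=[0.5,-19.8,1.1,14,9.1,0.5,-19.4,4.3,14,9.1,0.5,-18.4,7.3,14,9.1,0.5,-17.1,10.1,14,9.1,0.5,-15.2,12.7,14,9.1,0.5,-13,15,14,9.1,0.5,-10.5,16.8,14,9.1,0.5,-7.7,18.3,14,9.1,0.5,0,0,0,0,0.5,0,0,0,0],
)

```text
time_s: 23.52
tool_pos: [0.5059, -0.305, 0.2997]
tool_rot: [-179.9, 0.1, 16.0]
force: [0.3, 0.1, 1.3]
grip_width: 0.0434
grasp_force: 0.0
```

```bash
python3 - <<'E'
from h import *
c=snap('wrist','w12'); print(tcp(),env.get_obs()['qpos'].round(0))
cv2.imwrite('pics/w12b.png',cv2.resize(c['image'][:,:,::-1],(800,600),interpolation=cv2.INTER_CUBIC))
print(proj(c,[[.4993,-.3073,.047],[.5111,-.304,.047],[.5052,-.3056,.047]])/.7)
plan([(.5052,-.3056,.207,15.6)],.5,vmax=20)
E
```

```text
[23.575, [0.5061, -0.3049, 0.3001], [-179.9388, -0.0016, 16.0274], 0.0433, [0.739, 0.1974, -0.7799]] [-16.  22.  55. 101. -20.  67. -29.]
[[387.04490855 332.32651988]
 [387.24731317 308.69489256]
 [387.04770071 320.56877831]]
[0.5, -0.2, 0.1, 18.6, 0.1, 0.5, -0.2, 0.1, 18.6, 0.1, 0.5, -0.2, 0.1, 18.6, 0.1, 0.5, -0.2, 0.1, 18.6, 0.1, 0.5, -0.2, 0.1, 18.6, 0.1]
```

View pics/w12b.png

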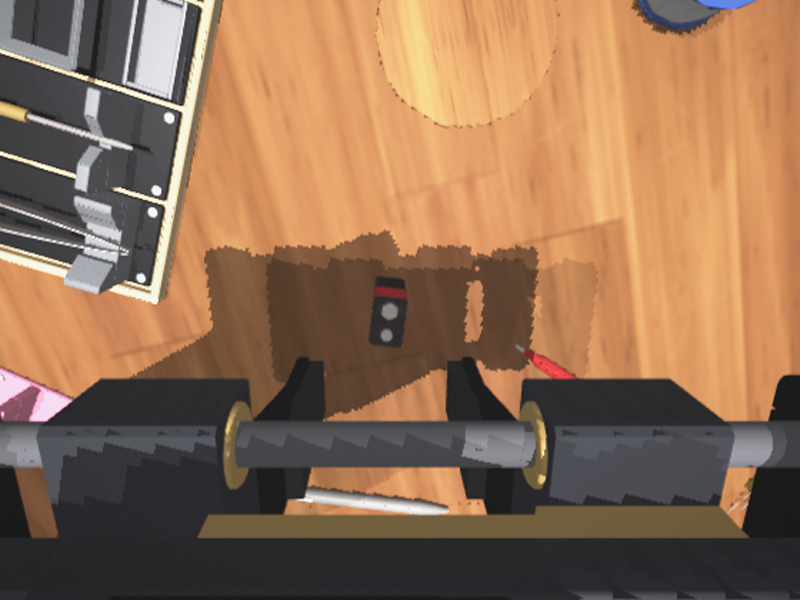

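The battery's top face is centred at (388,324), about 2 mm toward the gripper side of my estimate, and turned roughly 5° clockwise. I'll correct for both, descend and grip.

Request:
step_arm(
  steps=[0.5,-1.8,0.5,25,5,0.5,0,0,25,0,0.5,0,0,20,0,0.5,0,0,15,0,0.5,0,0,7,0,0.5,0,0,0,0,0,0,0,0,0,0,0,0,0,0,0,0,0,0,0,0,0,0,0,0],
  grip_force=20,
)

```text
time_s: 24.82
tool_pos: [0.5043, -0.307, 0.2085]
tool_rot: [180.0, -0.0, 10.9]
force: [0.1, -0.1, 0.9]
grip_width: 0.0168
grasp_force: 20.0
```

```bash
python3 - <<'E'
from h import *
print(tcp())
x,y,z=env.get_obs()['tool_pos']; yw=env.get_obs()['tool_rot'][2]
plan([(x,y,.31,yw),(.5997,-.1147,.31,-1.3)],0,vmax=45)
E
```

```text
[24.825, [0.5043, -0.307, 0.2085], [179.993, -0.0292, 10.8532], 0.0168, [0.0953, -0.0905, 0.8627]]
[0, 0.0, 0.0, -33.8, -0.0, 0, 0.0, 0.0, -33.8, -0.0, 0, 0.0, 0.0, -33.8, -0.0, 0, 26.0, -34.2, -0.0, 2.4, 0, 24.5, -35.3, -0.0, 2.4, 0, 23.0, -36.3, -0.0, 2.4, 0, 21.4, -37.2, -0.0, 2.4, 0, 19.8, -38.1, -0.0, 2.4]
```

Request:
step_arm(
  steps=[0,0,0,-34,0,0,0,0,-34,0,0,0,0,-34,0,0,26,-34.2,0,2.4,0,24.5,-35.3,0,2.4,0,23,-36.3,0,2.4,0,21.4,-37.2,0,2.4,0,19.8,-38.1,0,2.4,0,0,0,0,0,0,0,0,0,0],
)

```text
time_s: 26.08
tool_pos: [0.599, -0.115, 0.3101]
tool_rot: [180.0, 0.0, -1.1]
force: [0.0, -0.5, -0.6]
grip_width: 0.017
grasp_force: 20.0
```

```bash
python3 - <<'E'
from h import *
c=snap('wrist','w13'); print(tcp())
cv2.imwrite('pics/w13b.png',cv2.resize(c['image'][:,:,::-1],(800,600),interpolation=cv2.INTER_CUBIC))
o=env.get_obs(); x,y,z=o['tool_pos']; b=z-.2085
print('bat top, pocket mouth centre',proj(c,[[x,y,b+.046],[.5997,-.1147,.027]])/.7)
plan([(.5997,-.1147,.2175,-1.3)],0,vmax=20)
E
```

```text
[26.125, [0.5987, -0.1158, 0.3103], [179.9574, 0.0159, -1.2377], 0.017, [-0.9182, -0.409, -0.9436]]
bat top, pocket mouth centre [[386.83172522 409.52852337]
 [383.90390349 300.43298062]]
[0, 0.2, -0.2, 18.6, 0.0, 0, 0.2, -0.2, 18.6, 0.0, 0, 0.2, -0.2, 18.6, 0.0, 0, 0.2, -0.2, 18.6, 0.0, 0, 0.2, -0.2, 18.6, 0.0]
```

View pics/w13b.png

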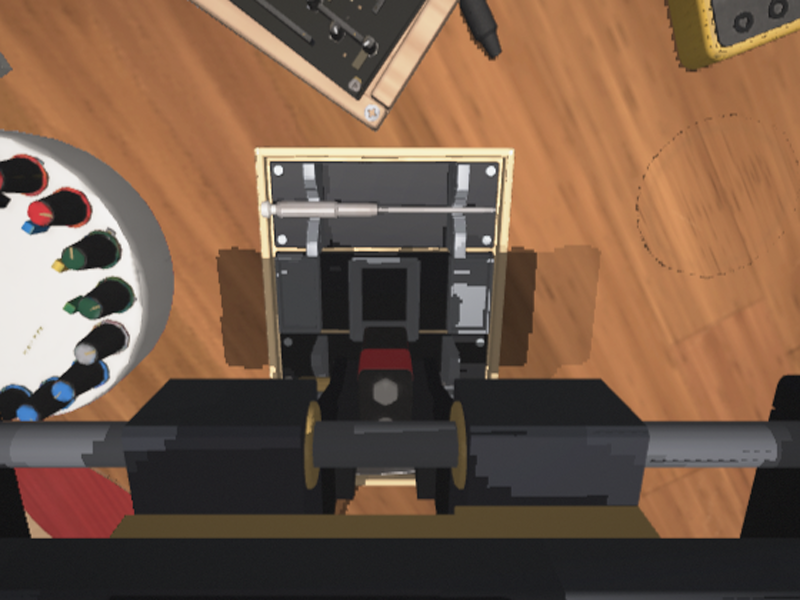

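The pocket mouth shows at (385,300), as predicted, and the battery is held square above it, seen end-on. Lower.

Request:
step_arm(
  steps=[0,0.7,-0.7,25,0,0,0,0,25,0,0,0,0,18,0,0,0,0,12,0,0,0,0,7,0,0,0,0,4,0,0,0,0,0,0,0,0,0,0,0],
)

```text
time_s: 27.12
tool_pos: [0.6003, -0.1138, 0.2198]
tool_rot: [-180.0, -0.1, -1.1]
force: [-0.8, -1.4, -0.6]
grip_width: 0.0168
grasp_force: 20.0
```

Request:
step_arm(
  steps=[0,0,0,1.5,0,0,0,0,1,0,0,0,0,0,0,0.32,0,0,0,0,0.32,0,0,0,0,0.32,0,0,0,0,0.32,0,0,-15,0,0.32,0,0,-35,0,0.32,0,0,-45,0,0.32,-20,0,-50,0,0.32,-20,0,-50,0,0.32,0,0,0,0],
)

```text
time_s: 28.62
tool_pos: [0.5599, -0.115, 0.4168]
tool_rot: [-179.9, -0.5, -1.2]
force: [-0.6, 0.3, 0.0]
grip_width: 0.028
grasp_force: 0.0
```

```bash
python3 - <<'E'
from h import *
c=snap('wrist','w14'); t=snap('top','top1'); print(tcp())
f=lambda c,X:proj(c,X)[0]
# battery top at z=.054 : dark/red blob; terminals = bright blobs on dark near prediction
p=f(c,[[.5997,-.1147,.054]]); print('pred',p)
im=c['image'].astype(int); u,v=p.astype(int)
hsv=cv2.cvtColor(c['image'],cv2.COLOR_RGB2HSV)
red=((hsv[...,0]<8)|(hsv[...,0]>172))&(hsv[...,1]>130)&(hsv[...,2]>50)
w=np.zeros_like(red); w[v-45:v+45,u-45:u+45]=1; r=np.argwhere(red&w)
print('red rows/cols',r.min(0),r.max(0),len(r))
for k in range(v-22,v+24,3): print(k,im[k,u-18:u+19].mean(1).astype(int).tolist())
# pens: compare top images around pens before/after
a=load('top0')['image'].astype(int); b=t['image'].astype(int)
for n,q in (('steel',[.3673,-.3195,.004]),('red',[.4762,-.4539,.004])):
    x,y=f(t,[q]).astype(int); d=np.abs(a-b)[y-25:y+25,x-40:x+40].max(2); print(n,(d>60).sum())
E
```

```text
[28.725, [0.5599, -0.1131, 0.4127], [-179.908, -0.115, -1.1411], 0.0276, [-0.0374, -0.1788, 0.3044]]
pred [269.01192324 151.97838499]
red rows/cols [138 264] [138 267] 4
129 [109, 117, 120, 118, 117, 117, 117, 118, 117, 118, 118, 118, 118, 117, 118, 118, 117, 118, 117, 118, 117, 118, 118, 118, 118, 118, 117, 118, 118, 117, 118, 117, 118, 118, 119, 110, 102]
132 [125, 158, 121, 121, 121, 123, 105, 112, 115, 116, 117, 116, 117, 117, 118, 117, 118, 119, 119, 119, 119, 120, 119, 118, 103, 102, 102, 103, 102, 101, 101, 126, 122, 122, 122, 114, 101]
135 [132, 161, 121, 120, 123, 128, 50, 73, 85, 85, 85, 85, 84, 84, 85, 84, 84, 84, 84, 84, 84, 85, 85, 85, 84, 85, 85, 85, 85, 80, 71, 133, 122, 122, 131, 158, 109]
138 [132, 162, 120, 120, 122, 129, 48, 69, 67, 67, 56, 39, 40, 41, 41, 42, 43, 43, 41, 42, 42, 40, 39, 42, 55, 52, 71, 72, 78, 74, 71, 134, 121, 123, 131, 161, 115]
141 [133, 163, 121, 120, 124, 131, 52, 72, 77, 68, 73, 71, 72, 74, 82, 91, 93, 85, 87, 82, 75, 73, 73, 73, 71, 73, 82, 70, 70, 67, 70, 136, 122, 122, 133, 163, 115]
144 [135, 171, 121, 120, 124, 133, 52, 74, 86, 69, 71, 
[... 1101 characters left out ...]
68, 122, 122, 122, 133, 163, 101]
165 [119, 177, 121, 121, 120, 113, 68, 78, 82, 91, 80, 74, 71, 72, 71, 73, 72, 73, 74, 74, 72, 70, 67, 67, 73, 86, 77, 73, 73, 72, 72, 105, 105, 105, 115, 144, 80]
168 [103, 149, 108, 109, 109, 110, 110, 110, 110, 110, 110, 110, 110, 110, 110, 110, 110, 110, 109, 109, 110, 110, 110, 110, 110, 109, 110, 110, 107, 91, 87, 60, 61, 59, 59, 60, 48]
171 [49, 46, 61, 62, 61, 62, 62, 62, 61, 60, 62, 63, 62, 61, 60, 60, 61, 60, 59, 59, 60, 58, 59, 60, 60, 59, 59, 61, 59, 59, 59, 60, 60, 60, 57, 49, 49]
174 [26, 25, 25, 22, 23, 26, 32, 31, 32, 31, 32, 33, 31, 31, 26, 24, 25, 25, 25, 24, 24, 24, 26, 25, 25, 24, 25, 25, 23, 26, 25, 24, 24, 24, 24, 25, 24]
steel 43
red 0
```

The battery terminals are centred within 1 px of the pocket's middle, and the release height puts it on the floor. The pens were never touched. Handing in.

```bash
python3 - <<'E'
from h import *
print(env.sign_off())
E
```

```text
the job is handed in; nothing more can be done
None
```

I packed both screwdrivers, the tweezers and the battery into their inserts and handed the job in at about 29 s of robot time; the last camera checks showed each one in place and I kept the arm clear of both pens, but the hand-in returned no verdict.

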